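# Restack a survey instrument's spindle and lock the retainer

### The arm

A 6-joint arm with a two-finger parallel gripper is mounted at the origin on the work surface. World frame = base frame: x ahead of the robot, y to its left, z up, the work surface at z = 0. Lengths are in mm, angles in rad, forces in N, time in s.
With the tool pointing down it reaches from about 275 to 1000 mm from the base axis. Payload 8.4 kg.
Tool frame: the origin (TCP) lies between the finger pads; the fingertips stand 22 mm ahead of it and the grasp point (between the pads) lies 3 mm ahead of it; z points along the fingers, y is the line along which they close (so a half turn about z gives the same grasp; the last joint's range is limited). The gripper opens to 85 mm and grips with 20 to 120 N. Pads are 22 mm wide; open, the fingers measure 114 mm over their backs; the gripper's body (76 mm by 85 mm) begins 54 mm behind the grasp point. The pads swing forward as they close: fully open they stand 13 mm farther back than shut.
Start: joints at [1.206, 0.353, 1.633, -0, 1.155, -0.002], TCP at [221.807, 584.32, 253.281] pointing down, gripper open.
Joint ranges: [-2.63, 2.63], [-0.92, 2.1], [0.06, 2.66], [-1.3, 4.44], [0, 2.69], [-3.02, 3.02]. Speed limits (rad/s): [2.22, 2.22, 2.79, 3.14, 3.14, 3.14].

### API

Orientations are given as [roll, pitch, yaw] about the fixed x, y, z axes, in that order (R = Rz(yaw) Ry(pitch) Rx(roll)).
In Python, from rig import r, grab_frame gives the robot as it stands.
- The arm moves only by the shell command python3 -m inch 'ROWS' [FORCE]. ROWS is JSON, a list of rows, each a list of 7 numbers: the turn, a rotation vector about the tool's x, y, z as a fraction of full scale, then the shift along the tool's x, y, z as a fraction of full scale, then the closure, from 0 (fully open) to 1 (shut). In form: [[rx, ry, rz, dx, dy, dz, fingers], ...]. A call has 1 to 8 rows; each row shifts and turns the commanded pose from where the row before left it, along the tool's axes as they then stand; what a row does not reach is not made up. Full scale, the value 1, is 2.5 cm for a shift and pi rad for a turn. A row lasts 1/12 s, in which the tool goes at most 41.7 mm and 7.16 degrees, less where a joint would pass 70% of its speed; a pose out of reach is approached as far as the arm can. A call with a number of a shift or a turn outside -1 to 1 is refused whole. A call with a gripper value outside its range is refused whole. The fingers move at their own pace and stop on an object; FORCE is the grip in N (left out, the last holds). Time passes only in rows, so rows that do not move let the fingers close. It gives the time, the measured TCP pose, the force, the opening and the grip force at its end, in the units of the state.
- r.sense(): the state, without advancing time (a new reading comes with each control period).
- grab_frame(name): name is "scene" or "top" or "wrist"; returns a dict with "pixels" (400x640x3 uint8, red, green, blue), "z_map" (400x640 float32, mm along the optical axis (not along the pixel's ray), 0 where there is no reading), "vertical_fov" (degrees; the focal length in pixels is half the picture's height over the tangent of half this angle, whatever the lens; pixels are square), "cx", "cy" (the principal point, pixels), "dist" ([k1, k2, p1, p2, k3] as OpenCV has them; the pictures are not rectified), "cam_to_world" (4x4, takes a point from camera to world coordinates). Camera axes: x right, y down, z forward; pixel columns grow to the right and rows downward; lengths in mm; the calibration is good to about 2 mm. A picture is of the moment at which its call begins.
- r.sign_off(): hands the job in; it is judged then, once.
The state is a dict: "clock": time; "qpos": joint angles; "qvel": joint speeds; "joint_efforts": joint torques, N m; "eef_pos": TCP position; "tcp_rot": TCP orientation; "contact_force": force on the tool from outside, world axes, zero at the start; "wrist_torque": the same for the moment, N m; "opening": opening from 0.0 (shut) to 1.0 (fully open); "grasp_force": force on a finger pad.
Only numpy, scipy, OpenCV 4.12 (cv2) and the standard library are available. Lean on these libraries where they do the work, as an engineer would, in place of code of your own. Each camera call takes 0.05 s, during which the arm holds its last target. There are 200 camera calls.

### The job

On the green instrument base, slide the brass spacer and then the steel washer onto the upright spindle until each sits fully down, then swing the red retainer all the way across over the washer so that it holds the stack down, and let go. The spindle stands off-centre in its eccentric bush, so feel for it and never press or jam the parts hard (stay well under 30 N). Leave the blue spare ring, the oil jar and the screwdriver where they are.

Things in the scene. Friction and masses are not known exactly. Their poses are not given: they have to be found in the camera images.
- base: Green cast instrument base, fixed to the bench: foot plate 150 mm (x) by 190 mm (y), casting 26 mm high. Origin on the bench straight under the socket centre, z up. A steel hinge post (18 mm across, 84 mm tall) stands at y = -75 mm and carries the red retainer.
- socket (a point): Nominal spindle centre, at the height of the spindle's tip (95 mm above the bench). The spindle is a rigid upright steel shaft, 16 mm across, 1.2 mm chamfer at its tip; its axis stands 6 mm from this point, in a horizontal direction that differs every time and is not measured: feel for it (or see it).
- seat_top (a point): Centre of the top of the aluminium seat ring round the spindle foot (48 mm across, it moves with the spindle's offset), under the socket centre, 45 mm above the bench. It is sprung: sinks up to 7 mm (about 6 N to start, 1.2 N per mm more). A spacer resting on it has its middle 57 mm above the bench, a washer upon that 72 mm; with the retainer closed both lie 4 mm lower.
- retainer_hinge (a point): The retainer's vertical hinge axis, 71 mm above the bench (the height of the closed retainer's flat underside), 75 mm from the socket centre along the base's -y.
- retainer (a joint): Angle of the red retainer fork, rad: 0 fully open, 1.5 closed against its stop, clockwise from above as it closes; stays where left (0.12 N m friction). A plate 6 mm thick with a 29 mm slot that passes round the spindle; the ramped tips of its tines ride onto the washer and push the stack down 4 mm, with 5 to 15 N at the pin.
- retainer_pin (a point): Middle of the black upright pin on the retainer by which it is swung: 12 mm across, 28 mm tall, this point 93 mm above the bench (the pin reaches from 77 to 105 mm). It runs on a horizontal circle of 85 mm radius about the hinge; fully closed it lies 40 mm from the socket centre along the base's -x.
- spacer_mid (a point): Centre of the loose brass spacer: a thick tube 44 mm across, 24 mm tall, standing upright, with an 18 mm bore right through; half-way up. It stands on a flat black mat 4 mm thick. About 0.22 kg.
- washer_mid (a point): Centre of the loose plain steel washer: a flat ring 52 mm across, 6 mm thick, with an 18 mm bore; half-way up. It lies flat on the black mat (4 mm thick), about 0.085 kg.
- spare_mid (a point): Centre of the blue plastic spare ring, 40 mm across, 8 mm thick, bore 26 mm: not used, leave it alone.
- oil_mid (a point): Centre of the closed amber oil jar, 44 mm across, 85 mm tall: leave it alone.
- driver_grip (a point): Handle of a screwdriver with a yellow handle, 170 mm long, lying on the bench: leave it alone.
There are look-alikes about, which are no part of the job. Of the things shaped like the part that bears washer_mid, the bare steel one is meant. Of the things that look like the part that bears spacer_mid, the smaller one is meant.

How it is judged:
By the outcome, as a careful person would: the job done as asked, in the order asked, and still so for the second after the job is handed in, with the robot touching nothing.
It also fails if it takes over 72 s, if anything falls off the work surface, if the arm or the gripper's body presses on something with over 40 N, if the wrist force passes 120 N, or if a joint passes its speed limit or range.

## Working session

There is one attempt and no reset: what is moved stays moved. The work goes in short steps, Python scripts to look and compute and a shell command to move; the robot and the scene stay as the last step left them, time stands still between calls to the robot, and variables do not carry over. Pictures are saved under pics/ and viewed, at most 10 in all, crops included, and the job is handed in when it is done.

```bash
ls; mkdir -p pics
cat > h.py <<'E'
import numpy as np, cv2
from rig import r, grab_frame
def K(f):
    h=f["pixels"].shape[0]; fl=h/2/np.tan(np.radians(f["vertical_fov"])/2)
    return np.array([[fl,0,f["cx"]],[0,fl,f["cy"]],[0,0,1.]])
def ray(f,uv,z):
    p=cv2.undistortPoints(np.array(uv,float).reshape(-1,1,2),K(f),np.array(f["dist"],float)).reshape(-1,2)
    T=np.array(f["cam_to_world"]); d=np.c_[p,np.ones(len(p))]@T[:3,:3].T; o=T[:3,3]
    return o+d*((z-o[2])/d[:,2])[:,None]
def proj(f,P):
    T=np.linalg.inv(np.array(f["cam_to_world"]))
    rv,_=cv2.Rodrigues(T[:3,:3])
    return cv2.projectPoints(np.array(P,float).reshape(-1,1,3),rv,T[:3,3],K(f),np.array(f["dist"],float))[0].reshape(-1,2)
def save(f,n): cv2.imwrite("pics/"+n,f["pixels"][:,:,::-1])
E
python3 - <<'E'
from h import *
for n in("top","scene"):
    f=grab_frame(n); save(f,n+"0.png"); np.savez("%s0.npz"%n,**f); print(n,np.round(f["cam_to_world"],2).tolist(),f["vertical_fov"],f["dist"])
s=r.sense(); print(s)
E
```

```text
pics
top [[0.01, -0.99, 0.1, 443.11], [-1.0, -0.01, 0.01, -11.28], [-0.01, -0.1, -0.99, 1208.15], [0.0, 0.0, 0.0, 1.0]] 52.43614591727954 [-0.06060867  0.          0.          0.          0.        ]
scene [[-0.79, 0.44, -0.43, 1058.0], [0.62, 0.56, -0.55, 658.21], [-0.0, -0.7, -0.71, 931.7], [0.0, 0.0, 0.0, 1.0]] 42.157923173825324 [-0.07806431  0.          0.          0.          0.        ]
{'clock': 0.1, 'qpos': array([ 1.20556067e+00,  3.53567336e-01,  1.63405573e+00,  2.49088851e-06,
        1.15519360e+00, -2.41807025e-03]), 'qvel': array([-2.84794202e-05, -2.72434851e-03, -6.59701884e-04,  5.57297904e-04,
        1.68968345e-04, -1.00950600e-03]), 'joint_efforts': array([-2.33498213e-03, -6.06346750e+01, -3.42821288e+01, -1.41602732e-04,
        4.09649103e-03,  3.36973278e-05]), 'eef_pos': array([221.68735306, 583.9399715 , 252.64567672]), 'tcp_rot': array([-3.14036865e+00, -5.23735288e-06,  2.77877405e+00]), 'contact_force': array([ 0.92846425,  0.24847475, -0.45479353]), 'wrist_torque': array([-0.03611697, -0.00689126, -0.02343861]), 'grasp_force': 0.0, 'opening': 0.9983719142635388}
```

View pics/top0.png

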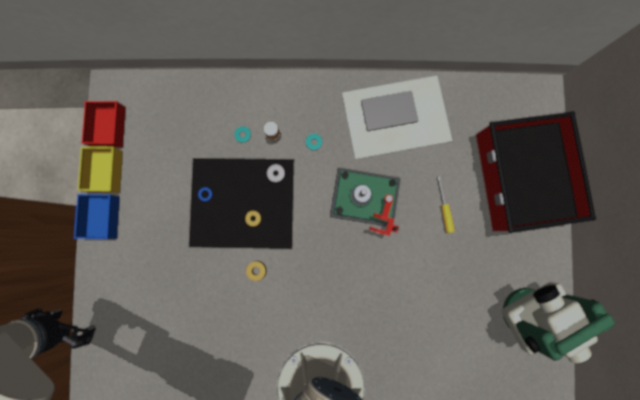

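View pics/scene0.png

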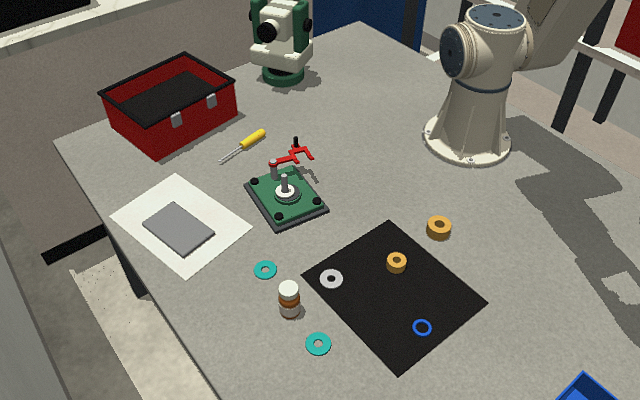

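The top view shows the brass spacer on the mat at (253,218), with the larger look-alike at (256,271). The steel washer is at (276,173), the spindle and seat at (362,194), and the retainer hinge at about (388,203), with the fork and pin pointing down-right, open. The scene view confirms this.

```bash
cat > m0.py <<'E'
from h import *
def blob(m,uv):
    n,l,st,c=cv2.connectedComponentsWithStats(m.astype(np.uint8)); 
    i=min(range(1,n),key=lambda i:np.hypot(*(c[i]-uv)) if st[i,4]>15 else 1e9); return l==i
def circ(f,mask,z):
    cs,_=cv2.findContours(mask.astype(np.uint8),cv2.RETR_EXTERNAL,cv2.CHAIN_APPROX_NONE)
    c=max(cs,key=cv2.contourArea); e=cv2.minEnclosingCircle(ray(f,c.reshape(-1,2),z)[:,:2].astype(np.float32)); return np.round(e[0],1),round(e[1],1)
for n,S,W,B in(("top",(253,218),(276,173),(365,195)),("scene",(397,262),(331,279),(287,198))):
    f=dict(np.load(n+"0.npz")); hsv=cv2.cvtColor(f["pixels"],cv2.COLOR_RGB2HSV).astype(int); H,s,V=hsv[...,0],hsv[...,1],hsv[...,2]
    b=blob((H>10)&(H<30)&(s>110)&(V>70),S); print(n,"spacer",circ(f,b,28 if n=="top" else 16))
    w=blob((s<50)&(V>110)&(np.hypot(*(np.indices(H.shape)[::-1]-np.array(W)[:,None,None]))<25),W); print("washer",circ(f,w,10))
    g=blob((H>55)&(H<90)&(s>80)&(V>30),B)
    c=max(cv2.findContours(g.astype(np.uint8),0,2)[0],key=cv2.contourArea).reshape(-1,2); print("base",cv2.minAreaRect(ray(f,c,26)[:,:2].astype(np.float32)))
    rd=((H<8)|(H>172))&(s>150)&(V>80)&(np.hypot(*(np.indices(H.shape)[::-1]-np.array(B)[:,None,None]))<60)
    ys,xs=np.nonzero(rd); print("red",ray(f,np.c_[xs,ys],77)[:,:2].min(0),ray(f,np.c_[xs,ys],77)[:,:2].max(0))
E
python3 m0.py
python3 - <<'E'
from h import *
f=dict(np.load("top0.npz")); c=f["pixels"][150:250,310:430]; cv2.imwrite("pics/c1.png",cv2.resize(c[:,:,::-1],None,fx=6,fy=6,interpolation=2))
E
```

```text
top spacer (array([483.1, 205.4]), 24.6)
washer (array([619.9, 145.2]), 26.1)
base ((550.6600341796875, -121.97040557861328), (166.50735473632812, 127.17405700683594), 80.9063949584961)
red [ 442.2706494  -200.26223446] [ 531.25451615 -130.77380375]
scene spacer (array([483.9, 203.6]), 30.7)
washer (array([623.1, 142.4]), 26.0)
base ((557.4484252929688, -120.27455139160156), (175.96841430664062, 130.40060424804688), 81.49730682373047)
red [ 442.77520392 -212.41011177] [ 558.0109658 -132.9113976]
```

View pics/c1.png

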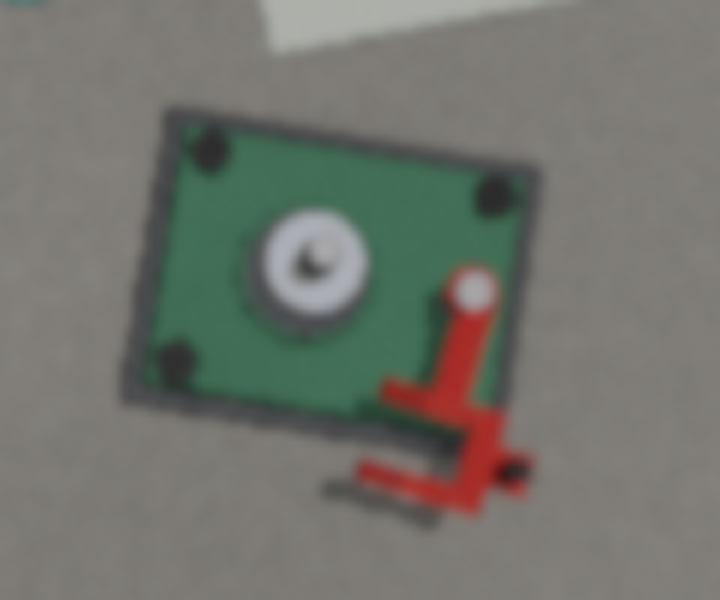

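```bash
cat >> h.py <<'E'
def togo(P,s=None):
    "tool-frame shift to world TCP target P, in units of 25 mm"
    from scipy.spatial.transform import Rotation as R
    s=s or r.sense(); M=R.from_euler("xyz",s["tcp_rot"]).as_matrix()
    return np.round(M.T@(np.array(P)-s["eef_pos"])/25,2)
E
python3 - <<'E'
from h import *
f=dict(np.load("top0.npz")); o=lambda x,y:(310+(x-2.5)/6,150+(y-2.5)/6)
for n,p,z in(("tip",(322,250),95),("seat",(314,262),45),("post",(473,291),84),("pin",(517,470),105)): print(n,ray(f,[o(*p)],z)[0].round(1))
E
python3 -m inch '[[0,0,0.039,0,0,0,0],[0,0,0.039,0,0,0,0],[0,0,0.039,0,0,0,0],[0,0,0.039,0,0,0,0],[0,0,0.039,0,0,0,0],[0,0,0.039,0,0,0,0],[0,0,0.039,0,0,0,0],[0,0,0.039,0,0,0,0]]'
python3 -m inch '[[0,0,0.039,0,0,0,0],[0,0,0.039,0,0,0,0],[0,0,0.039,0,0,0,0],[0,0,0,0,0,0,0]]'
python3 -c "
from h import *
print(togo([440,205,200]),r.sense()['qpos'])"
```

```text
tip [ 558.7 -109.9   95. ]
seat [ 558.  -110.5   45. ]
post [ 541.7 -180.9   84. ]
pin [ 459.  -197.6  105. ]
clock: 0.77
eef_pos: [221.7, 584.1, 252.8]
tcp_rot: [-3.141, 0.001, 1.793]
contact_force: [-0.0, -0.2, -0.4]
opening: 1.002
grasp_force: 0.0
clock: 1.1
eef_pos: [221.7, 584.1, 252.9]
tcp_rot: [-3.141, 0.001, 1.425]
contact_force: [0.2, 0.4, 0.2]
opening: 0.996
grasp_force: 0.0
[-13.74  10.84   2.12] [ 1.20559928e+00  3.53342698e-01  1.63384193e+00 -1.85684007e-05
  1.15523045e+00  1.35103127e+00]
```

```bash
for i in 1 2; do python3 -m inch '[[0,0,0,-0.86,0.68,0.13,0],[0,0,0,-0.86,0.68,0.13,0],[0,0,0,-0.86,0.68,0.13,0],[0,0,0,-0.86,0.68,0.13,0],[0,0,0,-0.86,0.68,0.13,0],[0,0,0,-0.86,0.68,0.13,0],[0,0,0,-0.86,0.68,0.13,0],[0,0,0,-0.86,0.68,0.13,0]]'; done
python3 -m inch '[[0,0,0,0,0,0,0],[0,0,0,0,0,0,0]]'
python3 - <<'E'
from h import *
f=grab_frame("wrist"); save(f,"w1.png"); np.savez("w1.npz",**f); print(np.round(f["cam_to_world"],2).tolist()); print(proj(f,[[483,205,28],[621,144,10]]))
E
```

```text
clock: 1.77
eef_pos: [332.9, 393.8, 227.0]
tcp_rot: [-3.142, 0.0, 1.436]
contact_force: [0.2, 0.1, -0.4]
opening: 1.002
grasp_force: 0.0
clock: 2.43
eef_pos: [443.6, 204.5, 201.1]
tcp_rot: [-3.142, 0.0, 1.436]
contact_force: [-0.0, 0.5, -0.6]
opening: 0.997
grasp_force: 0.0
clock: 2.6
eef_pos: [443.5, 204.8, 201.0]
tcp_rot: [-3.141, 0.0, 1.432]
contact_force: [0.5, 0.7, 0.2]
opening: 0.997
grasp_force: 0.0
[[0.99, -0.13, -0.04, 452.3], [-0.14, -0.95, -0.27, 272.37], [-0.0, 0.27, -0.96, 321.5], [0.0, 0.0, 0.0, 1.0]]
[[356.62605039 180.87778103]
 [475.26176514 211.92468746]]
```

View pics/w1.png

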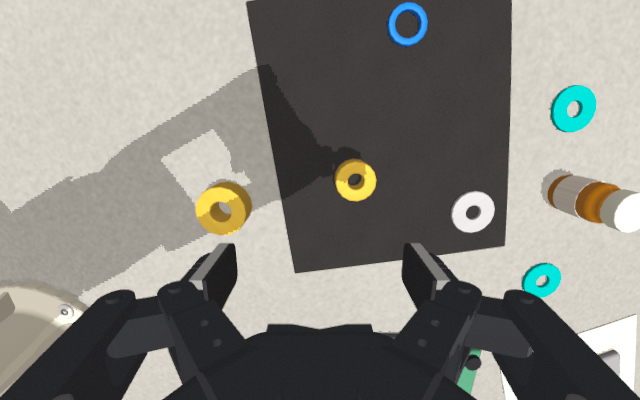

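The wrist view shows the spacer at (355,181), the washer at (473,212) and the larger brass ring at (222,209). My projected estimates agree to within 2 px.

Run:
```python
from h import *
f=dict(np.load("w1.npz")); hsv=cv2.cvtColor(f["pixels"],cv2.COLOR_RGB2HSV).astype(int); H,s,V=hsv[...,0],hsv[...,1],hsv[...,2]
yx=np.indices(H.shape)
for n,uv,z,m in(("sp",(355,181),(28,4),(H>10)&(H<35)&(s>110)),("wa",(473,212),(10,4),(s<60)&(V>140))):
    m=(m&(np.hypot(yx[1]-uv[0],yx[0]-uv[1])<30)).astype(np.uint8)
    cs,h=cv2.findContours(m,cv2.RETR_CCOMP,cv2.CHAIN_APPROX_NONE)
    for c in cs:
        if len(c)>25:
            for zz in z:
                q=ray(f,c.reshape(-1,2),zz)[:,:2].astype(np.float32); print(n,zz,len(c),cv2.fitEllipse(q))
print(togo([482,205,120]))
```

```text
sp 28 119 ((481.2682800292969, 206.130126953125), (43.268646240234375, 46.94939041137695), 24.293664932250977)
sp 4 119 ((483.6366882324219, 200.71395874023438), (46.80681610107422, 50.78853988647461), 24.293598175048828)
sp 28 37 ((480.6830139160156, 207.37542724609375), (12.193519592285156, 15.862648010253906), 113.27782440185547)
sp 4 37 ((483.0035705566406, 202.0610809326172), (13.190611839294434, 17.15978240966797), 113.27775573730469)
wa 10 117 ((618.0625, 144.29364013671875), (50.48177719116211, 50.58343505859375), 22.00923728942871)
wa 4 117 ((621.2553100585938, 141.82675170898438), (51.454139709472656, 51.55775833129883), 22.008708953857422)
wa 10 41 ((618.0894165039062, 144.23709106445312), (18.1332950592041, 18.853742599487305), 90.65031433105469)
wa 4 41 ((621.28271484375, 141.7691192626953), (18.482580184936523, 19.216899871826172), 90.65119171142578)
[0.19 1.54 3.25]
```

```bash
python3 -m inch '[[0,0,0,0.05,0.38,0.8,0.2],[0,0,0,0.05,0.38,0.8,0.2],[0,0,0,0.05,0.38,0.8,0.2],[0,0,0,0.06,0.38,0.9,0.2],[0,0,0,0,0,1,0.2],[0,0,0,0,0,1,0.2],[0,0,0,0,0,1,0.2],[0,0,0,0,0,0,0.2]]'
python3 -c "
from h import *
print(togo([481.5,205,32]))"
```

```text
clock: 3.32
eef_pos: [478.5, 205.7, 40.1]
tcp_rot: [-3.136, 0.003, 1.434]
contact_force: [-0.9, -0.5, 0.8]
opening: 0.801
grasp_force: 0.0
[-0.01  0.12  0.32]
```

```bash
python3 -m inch '[[0,0,0,0,0.1,0.32,0.2],[0,0,0,0,0,0,0.2],[0,0,0,0,0,0,0.6],[0,0,0,0,0,0,0.6],[0,0,0,0,0,0,0.6],[0,0,0,0,0,0,0.6],[0,0,0,0,0,0,0.6],[0,0,0,0,0,0,0.6]]' 50
python3 -m inch '[[0,0,0,0,0,0,0.6],[0,0,0,0,0,0,0.6]]'
```

```text
clock: 3.98
eef_pos: [485.0, 205.9, 37.4]
tcp_rot: [3.139, -0.001, 1.431]
contact_force: [-0.5, 0.6, 5.7]
opening: 0.49
grasp_force: 49.8
clock: 4.15
eef_pos: [485.0, 205.9, 37.4]
tcp_rot: [3.139, -0.002, 1.431]
contact_force: [-1.6, 0.7, 5.2]
opening: 0.487
grasp_force: 49.8
```

```bash
python3 -m inch '[[0,0,0,0,0,-0.5,0.6],[0,0,0,0,0,-1,0.6],[0,0,0,0,0,-1,0.6],[0,0,0,0,0,-1,0.6],[0,0,0,0,0,-1,0.6],[0,0,0,0,0,0,0.6]]'
python3 - <<'E'
from h import *
f=grab_frame("wrist"); save(f,"w2.png"); np.savez("w2.npz",**f); s=r.sense(); print(s['eef_pos'],s['contact_force'])
z=f["z_map"]; print(z[150:400:25,320].round(0))
E
```

```text
clock: 4.65
eef_pos: [486.7, 206.4, 153.7]
tcp_rot: [3.134, -0.004, 1.431]
contact_force: [1.8, 0.4, -0.7]
opening: 0.484
grasp_force: 51.3
[485.82434304 206.06071242 151.48141631] [ 0.09675125 -0.12346981 -1.38824234]
[268. 274. 282. 139. 295. 148. 316. 326.  72.  64.]
```

View pics/w2.png

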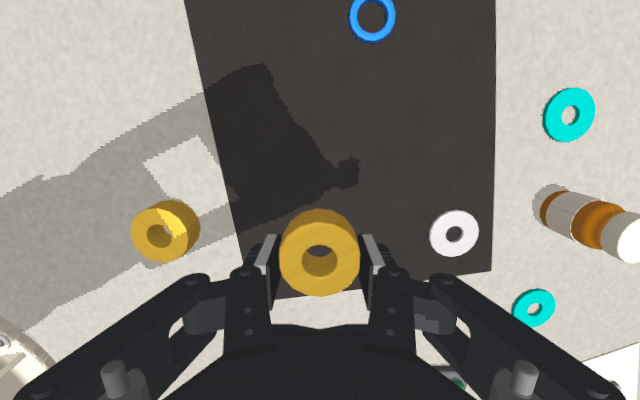

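```bash
cat > held.py <<'E'
from h import *
def held(f,m,s):
    "centre of held ring: depth of top face and ellipse of its outline"
    T=f["cam_to_world"]; ys,xs=np.nonzero(m&(f["z_map"]>0)); d=f["z_map"][ys,xs]
    p=cv2.undistortPoints(np.c_[xs,ys].astype(float).reshape(-1,1,2),K(f),np.array(f["dist"],float)).reshape(-1,2)
    P=np.c_[p*d[:,None],d]@T[:3,:3].T+T[:3,3]
    zt=np.percentile(P[:,2],90); t=P[abs(P[:,2]-zt)<2.5]
    hull=cv2.convexHull(t[:,:2].astype(np.float32)); e=cv2.minEnclosingCircle(hull)
    A=np.c_[t[:,:2],np.ones(len(t))]; pl=np.linalg.lstsq(A,t[:,2],rcond=None)[0][:2]
    print("top z",zt.round(1),"centre",np.round(e[0],1),"r",round(e[1],1),"tilt",pl.round(3),"tcp",s["eef_pos"].round(1)); return np.array([*e[0],zt])
if __name__=="__main__":
    f=dict(np.load("w2.npz")); hsv=cv2.cvtColor(f["pixels"],cv2.COLOR_RGB2HSV).astype(int); yx=np.indices(hsv.shape[:2])
    m=(hsv[...,0]>10)&(hsv[...,0]<35)&(hsv[...,1]>110)&(np.hypot(yx[1]-320,yx[0]-252)<52)
    s=r.sense(); c=held(f,m,s); print(c-s["eef_pos"], togo([520,-100,175]))
E
python3 held.py
```

```text
top z 144.7 centre [485.7 205.5] r 22.1 tilt [0.002 0.002] tcp [485.8 206.1 151.5]
[-0.10235817 -0.52462538 -6.78916783] [-11.93   3.06  -0.96]
```

```bash
python3 -c "
from h import *
print(togo([558,-185,158]))"
```

```text
[-15.09   5.04  -0.28]
```

```bash
for i in 1 2; do python3 -m inch '[[0,0,0,-0.94,0.31,-0.02,0.6],[0,0,0,-0.94,0.31,-0.02,0.6],[0,0,0,-0.94,0.31,-0.02,0.6],[0,0,0,-0.94,0.31,-0.02,0.6],[0,0,0,-0.94,0.31,-0.02,0.6],[0,0,0,-0.94,0.31,-0.02,0.6],[0,0,0,-0.94,0.31,-0.02,0.6],[0,0,0,-0.94,0.31,-0.02,0.6]]'; done
python3 -m inch '[[0,0,0,0,0,0,0.6],[0,0,0,0,0,0,0.6],[0,0,0,0,0,0,0.6]]'
python3 - <<'E'
from h import *
f=grab_frame("wrist"); save(f,"w3.png"); np.savez("w3.npz",**f); print(proj(f,[[558.7,-110,95],[558,-110.5,45],[541.7,-181,84]]))
E
```

```text
clock: 5.37
eef_pos: [518.6, 9.3, 151.4]
tcp_rot: [-3.14, 0.0, 1.431]
contact_force: [1.7, 0.3, -2.6]
opening: 0.489
grasp_force: 51.3
clock: 6.03
eef_pos: [553.8, -185.3, 155.2]
tcp_rot: [-3.14, -0.0, 1.431]
contact_force: [0.2, -0.5, -0.9]
opening: 0.485
grasp_force: 51.3
clock: 6.28
eef_pos: [553.6, -183.8, 155.3]
tcp_rot: [-3.14, -0.001, 1.43]
contact_force: [-1.1, 0.6, -2.5]
opening: 0.488
grasp_force: 51.3
[[312.13921399 111.33977325]
 [313.03547557 114.17710051]
 [303.80828013 216.48233229]]
```

View pics/w3.png

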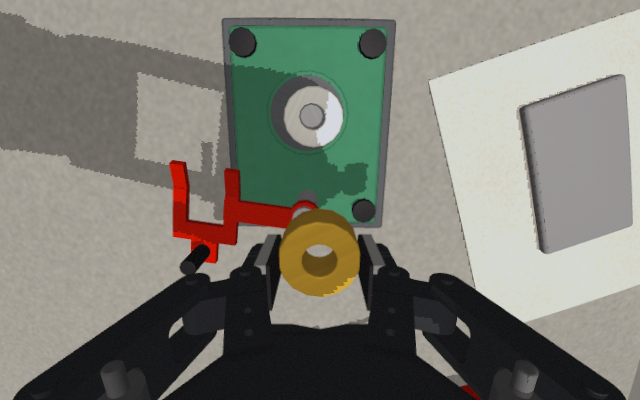

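The view shows the spindle tip at about (312,116), the seat ring around (313,117) and the pin top at (188,267). The spacer is held upright at (320,252).

Run:
```python
from h import *
f=dict(np.load("w3.npz")); hsv=cv2.cvtColor(f["pixels"],cv2.COLOR_RGB2HSV).astype(int); H,s,V=hsv[...,0],hsv[...,1],hsv[...,2]
yx=np.indices(H.shape); d=np.hypot(yx[1]-312,yx[0]-116)
zm=f["z_map"]; T=f["cam_to_world"]
p=cv2.undistortPoints(np.stack([yx[1],yx[0]],-1).astype(float).reshape(-1,1,2),K(f),f["dist"].astype(float)).reshape(400,640,2)
P=np.concatenate([p*zm[...,None],zm[...,None]],-1)@T[:3,:3].T+T[:3,3]
for n,m,z in(("tip",(d<25)&(P[...,2]>88)&(P[...,2]<102),95),("seat",(d<45)&(P[...,2]>41)&(P[...,2]<52),45),("post",(abs(P[...,2]-84)<5)&(yx[0]<225)&(yx[0]>190)&(yx[1]>285)&(yx[1]<325),84),("pin",(P[...,2]>98)&(P[...,2]<110)&(yx[1]<215)&(yx[0]>235)&(yx[0]<280),105)):
    c=cv2.findContours(m.astype(np.uint8),0,cv2.CHAIN_APPROX_NONE)[0]; c=max(c,key=len).reshape(-1,2)
    q=ray(f,c,z)[:,:2].astype(np.float32); print(n,m.sum(),cv2.minEnclosingCircle(q),cv2.fitEllipse(q)[:2] if len(q)>5 else "",np.median(P[m][:,2]).round(1))
print("tool",togo([0,0,0]))
```

```text
tip 509 ((557.856201171875, -112.62642669677734), 7.881770133972168) ((557.9021606445312, -112.6093978881836), (15.015546798706055, 15.065608024597168)) 94.8
seat 2336 ((557.847412109375, -112.59781646728516), 23.826276779174805) ((557.8442993164062, -112.62335205078125), (46.417747497558594, 46.9506721496582)) 44.9
post 235 ((541.2839965820312, -179.44515991210938), 10.722906112670898) ((540.0071411132812, -175.82403564453125), (8.892786979675293, 21.71346092224121)) 80.6
pin 298 ((460.37921142578125, -198.7256317138672), 8.465276718139648) ((459.887939453125, -198.31764221191406), (11.517171859741211, 16.432241439819336)) 104.7
tool [  4.18 -22.94   6.26]
```

```bash
python3 -c "
from h import *
print(togo([558,-112.1,155]))"
```

```text
[ 2.85 -0.23  0.02]
```

```bash
python3 -m inch '[[0,0,0,0.7,-0.06,0,0.6],[0,0,0,0.7,-0.06,0,0.6],[0,0,0,0.7,-0.06,0,0.6],[0,0,0,0.7,-0.05,0,0.6],[0,0,0,0.05,0,0,0.6],[0,0,0,0,0,0.4,0.6],[0,0,0,0,0,0.4,0.6],[0,0,0,0,0,0,0.6]]'
python3 -c "
from h import *
print(togo([558,-112.1,128]))"
```

```text
clock: 7.0
eef_pos: [557.2, -112.9, 133.8]
tcp_rot: [-3.138, -0.0, 1.431]
contact_force: [0.4, 0.3, -2.5]
opening: 0.486
grasp_force: 51.2
[0.04 0.03 0.23]
```

```bash
python3 -m inch '[[0,0,0,0.03,0.03,0.1,0.6],[0,0,0,0,0,0.1,0.6],[0,0,0,0,0,0.08,0.6],[0,0,0,0,0,0.06,0.6],[0,0,0,0,0,0.06,0.6],[0,0,0,0,0,0,0.6]]'
python3 -c "
from h import *
print(togo([558,-112.1,120]))"
```

```text
clock: 7.5
eef_pos: [559.3, -112.2, 126.0]
tcp_rot: [-3.141, -0.0, 1.431]
contact_force: [-0.2, 0.7, -2.2]
opening: 0.485
grasp_force: 51.2
[-0.   -0.05  0.24]
```

```bash
python3 -m inch '[[0,0,0,0,-0.03,0.04,0.6],[0,0,0,0,0,0.04,0.6],[0,0,0,0,0,0.04,0.6],[0,0,0,0,0,0.04,0.6],[0,0,0,0,0,0,0.6]]'
python3 -m inch '[[0,0,0,0,0,0.04,0.6],[0,0,0,0,0,0.04,0.6],[0,0,0,0,0,0.04,0.6],[0,0,0,0,0,0,0.6]]'
python3 -m inch '[[0,0,0,0,0,0.04,0.6],[0,0,0,0,0,0.04,0.6],[0,0,0,0,0,0,0.6]]'
```

```text
clock: 7.92
eef_pos: [558.9, -112.1, 122.2]
tcp_rot: [3.142, -0.0, 1.431]
contact_force: [0.7, 1.6, -2.3]
opening: 0.489
grasp_force: 51.3
clock: 8.25
eef_pos: [558.8, -112.1, 119.1]
tcp_rot: [-3.141, -0.0, 1.431]
contact_force: [-0.4, 2.3, -3.0]
opening: 0.487
grasp_force: 51.2
clock: 8.5
eef_pos: [558.8, -112.1, 117.1]
tcp_rot: [-3.142, -0.0, 1.431]
contact_force: [-0.0, 2.3, -2.5]
opening: 0.488
grasp_force: 51.3
```

```bash
python3 -m inch '[[0,0,0,0.015,0,0.1,0.6],[0,0,0,0,0,0.12,0.6],[0,0,0,0,0,0.12,0.6],[0,0,0,0,0,0.12,0.6],[0,0,0,0,0,0,0.6]]'
python3 -m inch '[[0,0,0,0,0,0.12,0.6],[0,0,0,0,0,0.12,0.6],[0,0,0,0,0,0.12,0.6],[0,0,0,0,0,0.12,0.6],[0,0,0,0,0,0.12,0.6],[0,0,0,0,0,0,0.6]]'
```

```text
clock: 8.92
eef_pos: [558.5, -111.8, 105.0]
tcp_rot: [-3.141, 0.0, 1.431]
contact_force: [-0.1, 1.3, -1.7]
opening: 0.483
grasp_force: 51.2
clock: 9.42
eef_pos: [558.5, -111.7, 90.1]
tcp_rot: [-3.141, -0.0, 1.431]
contact_force: [-0.4, 0.3, -2.3]
opening: 0.488
grasp_force: 51.3
```

```bash
python3 -m inch '[[0,0,0,0,0,0.12,0.6],[0,0,0,0,0,0.12,0.6],[0,0,0,0,0,0.12,0.6],[0,0,0,0,0,0,0.6]]'
python3 -m inch '[[0,0,0,0,0,0.06,0.6],[0,0,0,0,0,0.06,0.6],[0,0,0,0,0,0,0.6]]'
python3 -m inch '[[0,0,0,0,0,0.04,0.6],[0,0,0,0,0,0,0.6]]'
```

```text
clock: 9.75
eef_pos: [558.6, -111.7, 81.1]
tcp_rot: [-3.141, -0.0, 1.431]
contact_force: [-0.2, 0.3, -2.3]
opening: 0.484
grasp_force: 51.3
clock: 10.0
eef_pos: [558.9, -111.8, 78.6]
tcp_rot: [-3.142, 0.0, 1.431]
contact_force: [-0.6, 0.6, -1.8]
opening: 0.486
grasp_force: 51.3
clock: 10.17
eef_pos: [559.1, -111.8, 78.1]
tcp_rot: [3.141, 0.0, 1.431]
contact_force: [-0.6, 1.4, 4.1]
opening: 0.488
grasp_force: 51.8
```

```bash
python3 -m inch '[[0,0,0,0,0,0,0.3],[0,0,0,0,0,0,0.3],[0,0,0,0,0,0,0.3],[0,0,0,0,0,0,0.2],[0,0,0,0,0,-0.4,0.2],[0,0,0,0,0,-1,0.2],[0,0,0,0,0,-1,0.2],[0,0,0,0,0,-1,0.2]]'
python3 -c "
from h import *
print(togo([619,100,135]))"
```

```text
clock: 10.83
eef_pos: [558.6, -111.7, 164.2]
tcp_rot: [-3.141, -0.0, 1.431]
contact_force: [0.4, -0.4, -0.5]
opening: 0.801
grasp_force: 0.0
[8.72 1.21 1.17]
```

```bash
python3 -m inch '[[0,0,0,1,0.14,0,0.28],[0,0,0,1,0.14,0,0.28],[0,0,0,1,0.14,0,0.28],[0,0,0,1,0.14,0,0.28],[0,0,0,1,0.14,0,0.28],[0,0,0,1,0.14,0,0.28],[0,0,0,1,0.14,0.2,0.28],[0,0,0,1,0.14,0.4,0.28]]'
python3 -m inch '[[0,0,0,1,0.08,0.9,0.28],[0,0,0,0.8,0,0.9,0.28],[0,0,0,0.5,0,0.9,0.28],[0,0,0,0,0,0.4,0.28],[0,0,0,0,0,0,0.28],[0,0,0,0,0,0,0.28]]'
python3 - <<'E'
from h import *
f=grab_frame("wrist"); np.savez("w4.npz",**f)
hsv=cv2.cvtColor(f["pixels"],cv2.COLOR_RGB2HSV).astype(int); s,V=hsv[...,1],hsv[...,2]
u=proj(f,[[619,144.3,10]])[0]; yx=np.indices(s.shape); d=np.hypot(yx[1]-u[0],yx[0]-u[1]); print(u)
save(f,"w4.png")
print(togo([619.3,144.3,30]))
E
```

```text
clock: 11.5
eef_pos: [615.6, 83.7, 149.6]
tcp_rot: [3.139, -0.001, 1.431]
contact_force: [0.8, -0.3, -0.2]
opening: 0.724
grasp_force: 0.0
clock: 12.0
eef_pos: [624.3, 138.5, 70.6]
tcp_rot: [-3.141, 0.001, 1.431]
contact_force: [0.3, -0.3, -0.1]
opening: 0.72
grasp_force: 0.0
[311.76576039 216.12504596]
[ 0.2  -0.26  1.65]
```

View pics/w4.png

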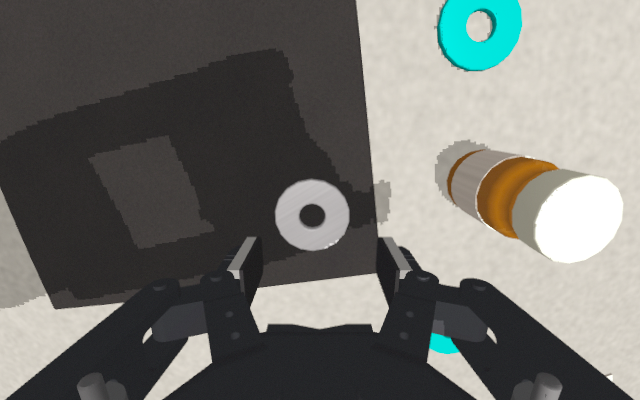

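The washer is centred at (312,215), within 1 px of the prediction, and the fingers straddle it.

```bash
python3 -m inch '[[0,0,0,0.22,-0.22,0,0.28],[0,0,0,0,0,0.5,0.28],[0,0,0,0,0,0.5,0.28],[0,0,0,0,0,0.4,0.28],[0,0,0,0,0,0,0.28],[0,0,0,0,0,0,0.28]]'
python3 -m inch '[[0,0,0,0,0,0.1,0.28],[0,0,0,0,0,0,0.28]]'
python3 -m inch '[[0,0,0,0,0,0.1,0.28],[0,0,0,0,0,0,0.28]]'
python3 -m inch '[[0,0,0,0,0,0.08,0.28],[0,0,0,0,0,0,0.28]]'
```

```text
clock: 12.55
eef_pos: [619.0, 144.9, 34.0]
tcp_rot: [-3.139, 0.001, 1.431]
contact_force: [0.8, 0.4, 1.1]
opening: 0.722
grasp_force: 0.0
clock: 12.72
eef_pos: [619.9, 145.2, 32.6]
tcp_rot: [3.142, 0.0, 1.431]
contact_force: [-0.6, -0.4, 0.0]
opening: 0.716
grasp_force: 0.0
clock: 12.88
eef_pos: [619.8, 145.2, 30.2]
tcp_rot: [3.141, -0.0, 1.431]
contact_force: [-0.9, 0.1, -0.2]
opening: 0.722
grasp_force: 0.0
clock: 13.05
eef_pos: [619.7, 145.2, 28.1]
tcp_rot: [-3.142, 0.0, 1.431]
contact_force: [-0.3, 0.9, 0.0]
opening: 0.723
grasp_force: 0.0
```

```bash
for i in 1 2 3; do python3 -m inch '[[0,0,0,0,0,0.05,0.28],[0,0,0,0,0,0,0.28]]' | egrep 'eef|cont'; done
```

```text
eef_pos: [619.7, 145.2, 26.9]
contact_force: [-0.8, 0.1, 0.5]
eef_pos: [619.7, 145.2, 25.6]
contact_force: [-0.1, 0.0, 1.6]
eef_pos: [619.7, 145.2, 24.4]
contact_force: [-0.5, -0.1, -0.3]
```

```bash
for i in 1 2 ; do python3 -m inch '[[0,0,0,0,0,0.05,0.28],[0,0,0,0,0,0,0.28]]' | egrep 'eef|cont'; done
```

```text
eef_pos: [619.7, 145.2, 23.1]
contact_force: [0.0, -0.0, -1.0]
eef_pos: [619.6, 145.2, 21.8]
contact_force: [-0.1, -0.2, 0.6]
```

Close gently here and watch the force.

```bash
python3 -m inch '[[0,0,0,0,0,0,0.33],[0,0,0,0,0,0,0.33]]' 40 | egrep 'eef|cont|open|gras'; python3 -m inch '[[0,0,0,0,0,0,0.37],[0,0,0,0,0,0,0.37]]' 40 | egrep 'eef|cont|open|gras';  python3 -m inch '[[0,0,0,0,0,0,0.5],[0,0,0,0,0,0,0.5],[0,0,0,0,0,0,0.5]]' 40| egrep 'eef|cont|open|gras'
```

```text
eef_pos: [619.8, 145.2, 22.0]
contact_force: [0.2, 0.6, -0.0]
opening: 0.671
grasp_force: 0.0
eef_pos: [620.1, 145.3, 22.4]
contact_force: [-0.7, 0.4, 2.7]
opening: 0.629
grasp_force: 1.4
eef_pos: [620.6, 145.4, 23.3]
contact_force: [-1.6, -0.5, 10.7]
opening: 0.575
grasp_force: 45.1
```

```bash
python3 -m inch '[[0,0,0,0,0,-0.3,0.5],[0,0,0,0,0,-1,0.5],[0,0,0,0,0,-1,0.5],[0,0,0,0,0,-1,0.5],[0,0,0,0,0,-1,0.5],[0,0,0,0,0,-1,0.5],[0,0,0,0,0,0,0.5],[0,0,0,0,0,0,0.5]]'
python3 - <<'E'
from held import *
f=grab_frame("wrist"); np.savez("w5.npz",**f); save(f,"w5.png")
hsv=cv2.cvtColor(f["pixels"],cv2.COLOR_RGB2HSV).astype(int); yx=np.indices(hsv.shape[:2]); s=r.sense(); e=s["eef_pos"]
z=e[2]-16; print(proj(f,[[e[0],e[1],z],[e[0]+26,e[1],z],[e[0],e[1]+26,z]]))
T=f["cam_to_world"]; zm=f["z_map"]; p=cv2.undistortPoints(np.stack([yx[1],yx[0]],-1).astype(float).reshape(-1,1,2),K(f),f["dist"].astype(float)).reshape(400,640,2)
P=np.concatenate([p*zm[...,None],zm[...,None]],-1)@T[:3,:3].T+T[:3,3]; d=P-e
m=(np.hypot(d[...,0],d[...,1])<30)&(d[...,2]<-10)&(d[...,2]>-26)&(hsv[...,2]>70)&(abs(d[...,0])<25); print(m.sum()); 
t=P[m]; print(np.percentile(d[m][:,2],[5,25,50,75,95]).round(1)); 
c=held(f,m,s); print(c-e, togo([558,-185,165]))
E
```

```text
clock: 15.13
eef_pos: [620.6, 145.4, 156.3]
tcp_rot: [3.139, -0.001, 1.431]
contact_force: [0.4, -0.0, -1.2]
opening: 0.57
grasp_force: 41.8
[[318.9980231  251.76162629]
 [366.73970638 245.48933872]
 [311.91671525 206.3835804 ]]
5925
[-13.4 -12.4 -12.  -11.6 -11. ]
top z 143.6 centre [618.5 145.4] r 28.0 tilt [ 0.001 -0.   ] tcp [619.6 145.2 154.7]
[ -1.13350343   0.22919671 -11.17176889] [-13.42  -0.6   -0.41]
```

View pics/w5.png

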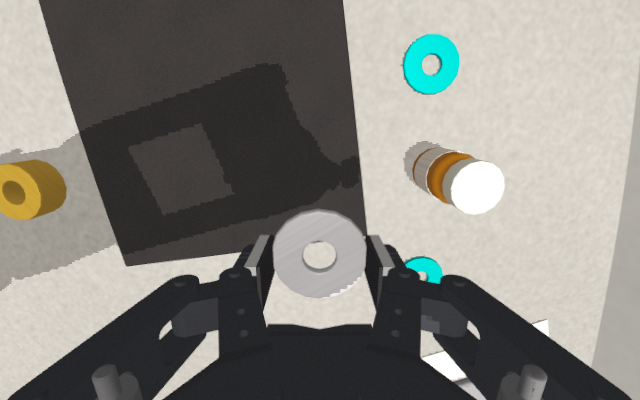

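The washer is held level with its bore at about (319,254).

Run:
```python
from h import *
f=dict(np.load("w5.npz")); e=np.array([619.6,145.2,154.7]); zm=f["z_map"]
# bore: depth clearly beyond the washer
m=np.zeros(zm.shape,np.uint8); m[230:280,295:345]=(zm[230:280,295:345]>zm[225:228,319].mean()+40)
n,l,st,c=cv2.connectedComponentsWithStats(m); i=l[254,319]; b=(l==i).astype(np.uint8); print(st[i],c[i])
q=max(cv2.findContours(b,0,1)[0],key=len).reshape(-1,2)
for dz in(-12,-18): print(cv2.fitEllipse(ray(f,q,e[2]+dz)[:,:2].astype(np.float32))[:2]-np.array([e[:2],[0,0]]))
# outer outline in the gap between pads
o=[]; P=[]
for u in range(285,355,3):
    col=zm[:,u]; v=np.arange(200,252); k=np.nonzero(np.diff(col[200:252])<-40)[0]
    if len(k): P.append((u,200+k[0]+.5))
    k=np.nonzero(np.diff(col[258:312])>40)[0]
    if len(k): P.append((u,258+k[0]+.5))
W=ray(f,P,e[2]-12)[:,:2]; A=np.c_[2*W,np.ones(len(W))]; s=np.linalg.lstsq(A,(W**2).sum(1),rcond=None)[0]; print("outer",s[:2]-e[:2],np.sqrt(s[2]+s[:2]@s[:2]),len(W))
print(togo([558,-60,165]))
```

```text
[304 240  32  28 699] [319.42060086 253.82832618]
[[ 0.33444824  0.60441284]
 [15.46590424 16.67918968]]
[[-0.07094727 -2.39819641]
 [16.15781975 17.42539406]]
outer [-1.37379088  0.41479878] 25.1459925140417 48
[-8.47 -1.3  -0.41]
```

```bash
python3 -c "
from h import *
print(togo([558.4,-111.8,135]))"
```

```text
[-10.52  -0.99   0.79]
```

```bash
python3 -m inch '[[0,0,0,-0.9,-0.09,0,0.5],[0,0,0,-0.9,-0.09,0,0.5],[0,0,0,-0.9,-0.09,0,0.5],[0,0,0,-0.9,-0.09,0,0.5],[0,0,0,-0.9,-0.09,0,0.5],[0,0,0,-0.9,-0.09,0,0.5],[0,0,0,-0.9,-0.09,0,0.5],[0,0,0,-0.9,-0.09,0,0.5]]'
python3 -m inch '[[0,0,0,-0.9,-0.08,0,0.5],[0,0,0,-0.9,-0.08,0,0.5],[0,0,0,-0.9,-0.05,0,0.5],[0,0,0,-0.5,-0.04,0.3,0.5],[0,0,0,-0.12,0,0.5,0.5],[0,0,0,0,0,0,0.5],[0,0,0,0,0,0,0.5],[0,0,0,0,0,0,0.5]]'
python3 -c "
from h import *
print(togo([558.4,-111.8,120]))"
```

```text
clock: 15.85
eef_pos: [575.3, -31.4, 152.8]
tcp_rot: [-3.139, 0.0, 1.431]
contact_force: [0.4, -0.3, -0.2]
opening: 0.577
grasp_force: 41.8
clock: 16.52
eef_pos: [559.0, -110.8, 133.8]
tcp_rot: [-3.14, -0.0, 1.432]
contact_force: [0.3, 0.4, -0.6]
opening: 0.575
grasp_force: 41.8
[-0.04 -0.02  0.55]
```

```bash
python3 -m inch '[[0,0,0,-0.04,-0.02,0.2,0.5],[0,0,0,0,0,0.2,0.5],[0,0,0,0,0,0.15,0.5],[0,0,0,0,0,0,0.5],[0,0,0,0,0,0,0.5]]'
for i in 1 2 3; do python3 -m inch '[[0,0,0,0,0,0.04,0.5],[0,0,0,0,0,0.04,0.5],[0,0,0,0,0,0.04,0.5],[0,0,0,0,0,0,0.5]]' | egrep 'eef|cont|rot'; done
```

```text
clock: 16.93
eef_pos: [558.4, -112.5, 120.5]
tcp_rot: [-3.141, -0.0, 1.431]
contact_force: [0.0, 0.2, -0.4]
opening: 0.581
grasp_force: 41.8
eef_pos: [558.5, -112.8, 117.7]
tcp_rot: [-3.142, -0.0, 1.431]
contact_force: [0.4, 0.1, -1.0]
eef_pos: [558.4, -112.8, 114.6]
tcp_rot: [-3.141, -0.0, 1.431]
contact_force: [0.5, 0.5, -0.9]
eef_pos: [558.5, -112.5, 111.6]
tcp_rot: [-3.142, -0.0, 1.431]
contact_force: [0.7, 2.3, -0.5]
```

```bash
python3 -m inch '[[0,0,0,0.03,0,0,0.5],[0,0,0,0,0,0.04,0.5],[0,0,0,0,0,0.04,0.5],[0,0,0,0,0,0,0.5]]' | egrep 'eef|cont|rot'; python3 -m inch '[[0,0,0,0,0,0.06,0.5],[0,0,0,0,0,0.06,0.5],[0,0,0,0,0,0.06,0.5],[0,0,0,0,0,0.06,0.5],[0,0,0,0,0,0,0.5]]' | egrep 'eef|cont|rot'
```

```text
eef_pos: [558.4, -112.0, 109.6]
tcp_rot: [-3.141, 0.0, 1.431]
contact_force: [-0.1, -0.4, -0.2]
eef_pos: [558.4, -112.0, 103.4]
tcp_rot: [-3.141, -0.0, 1.431]
contact_force: [0.8, 0.1, -0.8]
```

```bash
python3 -m inch '[[0,0,0,0,0,0.1,0.5],[0,0,0,0,0,0.1,0.5],[0,0,0,0,0,0.1,0.5],[0,0,0,0,0,0.1,0.5],[0,0,0,0,0,0,0.5]]' | egrep 'eef|cont|rot'; for i in 1 2 3; do python3 -m inch '[[0,0,0,0,0,0.06,0.5],[0,0,0,0,0,0.04,0.5],[0,0,0,0,0,0,0.5]]' | egrep 'eef|cont'; done
```

```text
eef_pos: [558.3, -111.9, 93.1]
tcp_rot: [-3.141, -0.0, 1.431]
contact_force: [0.8, -0.3, -0.7]
eef_pos: [558.5, -112.0, 91.1]
contact_force: [-0.1, 0.2, -0.9]
eef_pos: [558.5, -112.0, 88.6]
contact_force: [0.8, -0.2, -0.7]
eef_pos: [558.9, -112.1, 86.5]
contact_force: [-0.5, -0.2, 4.7]
```

```bash
python3 -m inch '[[0,0,0,0,0,0,0.3],[0,0,0,0,0,0,0.3],[0,0,0,0,0,0,0.25],[0,0,0,0,0,-0.4,0.25],[0,0,0,0,0,-0.8,0.25],[0,0,0,0,0,-1,0.25],[0,0,0,0,0,-1,0.25],[0,0,0,0,0,0,0.25]]'
cat > look.py <<'E'
from h import *
import sys
def cloud(f):
    yx=np.indices(f["z_map"].shape); zm=f["z_map"]; T=f["cam_to_world"]
    p=cv2.undistortPoints(np.stack([yx[1],yx[0]],-1).astype(float).reshape(-1,1,2),K(f),np.array(f["dist"],float)).reshape(400,640,2)
    return np.concatenate([p*zm[...,None],zm[...,None]],-1)@T[:3,:3].T+T[:3,3]
if __name__=="__main__":
    f=grab_frame("wrist"); save(f,sys.argv[1]+".png"); np.savez(sys.argv[1]+".npz",**f); P=cloud(f)
    d=np.hypot(P[...,0]-558,P[...,1]+112.5)
    print("washer z",np.percentile(P[(d>12)&(d<22)&(P[...,2]<100)][:,2],[5,50,95]).round(1)); h,c=np.histogram(P[(d<30)][:,2],bins=range(0,130,5)); print(dict(zip(c[:-1],h)))
    w=P[(d<40)&(P[...,2]>72)&(P[...,2]<79)]; print("washer centre",(w.min(0)+w.max(0))/2)
E
python3 look.py w6
```

```text
clock: 20.52
eef_pos: [561.3, -112.6, 171.5]
tcp_rot: [3.134, 0.0, 1.431]
contact_force: [1.4, 0.3, 0.4]
opening: 0.749
grasp_force: 0.0
washer z [47.4 75.  76. ]
{np.int64(0): np.int64(0), np.int64(5): np.int64(0), np.int64(10): np.int64(0), np.int64(15): np.int64(0), np.int64(20): np.int64(1), np.int64(25): np.int64(15), np.int64(30): np.int64(15), np.int64(35): np.int64(608), np.int64(40): np.int64(130), np.int64(45): np.int64(62), np.int64(50): np.int64(2), np.int64(55): np.int64(2), np.int64(60): np.int64(4), np.int64(65): np.int64(7), np.int64(70): np.int64(1314), np.int64(75): np.int64(1180), np.int64(80): np.int64(33), np.int64(85): np.int64(38), np.int64(90): np.int64(199), np.int64(95): np.int64(142), np.int64(100): np.int64(0), np.int64(105): np.int64(0), np.int64(110): np.int64(0), np.int64(115): np.int64(0), np.int64(120): np.int64(0)}
washer centre [ 557.68312031 -113.19723179   75.1575901 ]
```

```bash
python3 -m inch '[[0,0,-0.032,0,0,0,1],[0,0,-0.032,0,0,0,1],[0,0,-0.032,0,0,0,1],[0,0,-0.032,0,0,0,1],[0,0,0,0,0,0,1],[0,0,0,0,0,0,1]]'
python3 -c "
from h import *
print(togo([466.5,-223,140]))"
```

```text
clock: 21.07
eef_pos: [558.2, -111.9, 165.8]
tcp_rot: [-3.141, -0.0, 1.83]
contact_force: [1.1, -0.0, -0.2]
opening: -0.001
grasp_force: 0.0
[-3.35 -4.68  1.03]
```

```bash
python3 -m inch '[[0,0,0,-0.55,-0.78,0,1],[0,0,0,-0.55,-0.78,0,1],[0,0,0,-0.55,-0.78,0.1,1],[0,0,0,-0.55,-0.78,0.3,1],[0,0,0,-0.55,-0.78,0.3,1],[0,0,0,-0.55,-0.78,0.3,1],[0,0,0,0,0,0,1],[0,0,0,0,0,0,1]]'
python3 - <<'E'
from look import *
f=grab_frame("wrist"); save(f,"w7.png"); P=cloud(f); d=np.hypot(P[...,0]-460,P[...,1]+198)
w=P[(d<15)&(P[...,2]>101)&(P[...,2]<109)]; print(len(w),(w.min(0)+w.max(0))/2,(w.max(0)-w.min(0)), togo([466.5,-222.5,101.5]))
E
```

```text
clock: 21.73
eef_pos: [466.1, -222.5, 140.8]
tcp_rot: [-3.141, -0.001, 1.828]
contact_force: [0.2, 0.6, -0.2]
opening: 0.003
grasp_force: 0.0
324 [ 458.24779611 -200.20033256  103.87454535] [11.47991944 11.69128577  5.36952883] [-0.01 -0.02  1.59]
```

View pics/w7.png

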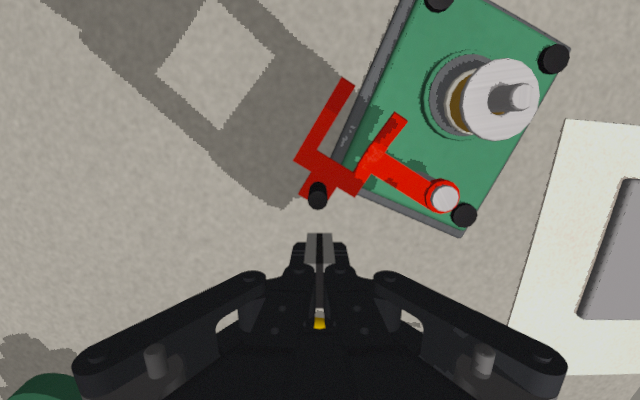

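The washer is on the spindle at (503,97). The pin is at (318,195), directly ahead of the shut fingers. Next I descend behind the pin.

```bash
python3 -m inch '[[0,0,0,0,0,0.5,1],[0,0,0,0,0,0.5,1],[0,0,0,0,0,0.35,1],[0,0,0,0,0,0.2,1],[0,0,0,0,0,0,1],[0,0,0,0,0,0,1]]'
for i in 1 2 3; do python3 -m inch '[[0,0,0,0.1,0,0,1],[0,0,0,0,0,0,1]]' | egrep 'eef|cont'; done
```

```text
clock: 22.28
eef_pos: [467.3, -221.7, 102.6]
tcp_rot: [-3.141, -0.0, 1.833]
contact_force: [0.1, -0.1, 0.3]
opening: -0.0
grasp_force: 0.0
eef_pos: [466.6, -219.4, 103.0]
contact_force: [-0.4, -0.7, -0.2]
eef_pos: [465.7, -216.9, 102.8]
contact_force: [0.1, 0.7, 0.9]
eef_pos: [465.1, -214.6, 102.7]
contact_force: [0.2, 0.3, -0.0]
```

```bash
for i in 1 2; do python3 -m inch '[[0,0,0.016,0.17,-0.03,0,1],[0,0,0.016,0.17,-0.03,0,1],[0,0,0,0,0,0,1]]' | egrep 'eef|cont|rot'; done
python3 -m inch '[[0,0,0.032,0.34,-0.05,0,1],[0,0,0.032,0.34,-0.05,0,1],[0,0,0.032,0.34,-0.05,0,1],[0,0,0,0,0,0,1]]'
python3 - <<'E'
from look import *
f=grab_frame("wrist"); P=cloud(f); s=r.sense(); e=s["eef_pos"]; d=np.hypot(P[...,0]-e[0],P[...,1]-e[1]); u=proj(f,[[e[0],e[1],105]])[0]
w=P[(P[...,2]>101)&(P[...,2]<108)&(d>4)&(d<60)]; print(len(w),np.median(w,0),e,u); save(f,"w8.png")
E
```

```text
eef_pos: [461.4, -206.6, 102.6]
tcp_rot: [3.142, 0.0, 1.731]
contact_force: [-0.7, -0.2, 0.3]
eef_pos: [458.8, -198.4, 102.6]
tcp_rot: [-3.141, -0.0, 1.632]
contact_force: [0.3, -0.5, -0.0]
clock: 23.62
eef_pos: [456.0, -172.4, 102.5]
tcp_rot: [-3.141, -0.0, 1.329]
contact_force: [-0.8, 0.2, 0.1]
opening: -0.003
grasp_force: 0.0
874 [ 460.38058562 -159.07805665  104.77184626] [ 456.14136477 -172.86736693  102.53230815] [321.39858547 270.71767605]
```

View pics/w8.png

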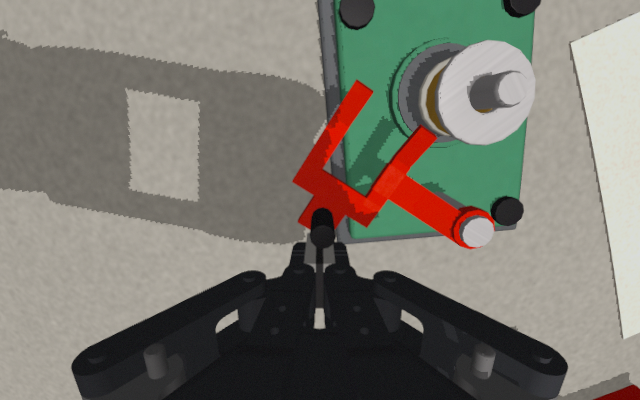

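The pin at (322,230) is being pushed cleanly by the fingertips. I'll keep following the arc, using numbers only from here.

```bash
python3 -m inch '[[0,0,0.032,0.34,-0.05,0,1],[0,0,0.032,0.34,-0.05,0,1],[0,0,0.032,0.34,-0.05,0,1],[0,0,0,0,0,0,1]]'| egrep 'eef|cont|rot'
cat > pin.py <<'E'
from look import *
f=grab_frame("wrist"); P=cloud(f); s=r.sense(); e=s["eef_pos"]; y=s["tcp_rot"][2]; D=P-e
a=D[...,0]*np.cos(y)+D[...,1]*np.sin(y); b=D[...,0]*np.sin(y)-D[...,1]*np.cos(y)
V=f["pixels"].max(2); m=(abs(P[...,2]-104.7)<2)&(a>7)&(a<28)&(abs(b)<16)&(V<90)
c=np.median(P[m],0); rel=c[:2]-[541.5,-180.3]; print("pin",m.sum(),c.round(1),"ahead",a[m].mean().round(1),b[m].mean().round(1),"R",np.hypot(*rel).round(1),"phi",np.degrees(np.arctan2(*rel[::-1])).round(1),"yaw",np.degrees(y).round(1))
R=P[(f["pixels"][...,0]>90)&(f["pixels"][...,1]<50)&(P[...,2]>60)]; print("red top z",np.percentile(R[:,2],[10,50,90]).round(1))
d=np.hypot(P[...,0]-558,P[...,1]+112.5); w=P[(d>12)&(d<24)&(V>100)&(f["pixels"].min(2)>90)&(P[...,2]>62)&(P[...,2]<90)]; print("washer z",np.percentile(w[:,2],[10,50,90]).round(1) if len(w) else None)
print("F",s["contact_force"].round(1))
E
python3 pin.py
```

```text
eef_pos: [461.5, -147.6, 102.6]
tcp_rot: [-3.142, -0.0, 1.03]
contact_force: [0.2, -0.1, 0.6]
pin 605 [ 471.2 -135.   104.8] ahead 15.9 1.3 R 83.6 phi 147.2 yaw 59.3
red top z [76.1 77.1 80. ]
washer z [74.  74.8 75.7]
F [-0.6 -1.2  0.1]
```

```bash
for i in 1 2 3; do python3 -m inch '[[0,0,0.016,0.17,-0.03,0,1],[0,0,0.016,0.17,-0.03,0,1],[0,0,0,0,0,0,1]]' | egrep 'eef|cont|rot'; done; python3 pin.py
```

```text
eef_pos: [464.6, -140.3, 102.5]
tcp_rot: [3.142, 0.0, 0.932]
contact_force: [-0.1, -0.2, 0.8]
eef_pos: [468.6, -132.7, 102.5]
tcp_rot: [-3.142, 0.0, 0.832]
contact_force: [0.1, -0.5, 0.7]
eef_pos: [473.4, -125.4, 102.5]
tcp_rot: [-3.141, 0.0, 0.731]
contact_force: [-0.6, 0.1, 0.3]
pin 519 [ 487.7 -117.1  104.8] ahead 16.1 3.2 R 83.0 phi 130.4 yaw 42.0
red top z [76.1 77.1 79.9]
washer z [71.8 73.8 75.5]
F [-0.5  0.3  0.9]
```

```bash
for i in 1 2; do python3 -m inch '[[0,0,0.016,0.17,0.02,0,1],[0,0,0.016,0.17,0.02,0,1],[0,0,0,0,0,0,1]]' | egrep 'eef|cont|rot'; done; python3 pin.py
```

```text
eef_pos: [480.4, -120.5, 102.4]
tcp_rot: [-3.141, 0.0, 0.629]
contact_force: [0.1, -0.9, -0.9]
eef_pos: [488.1, -116.5, 102.4]
tcp_rot: [-3.141, 0.0, 0.529]
contact_force: [-0.8, -0.1, 0.1]
pin 510 [ 502.  -108.   104.8] ahead 16.3 -0.4 R 82.4 phi 118.7 yaw 30.4
red top z [76.1 77.1 80.1]
washer z [70.2 71.  71.9]
F [ 0.2 -0.2  0.1]
```

```bash
for i in 1 2 3 4 5; do python3 -m inch '[[0,0,0.01,0.1,-0.01,0,1],[0,0,0,0,0,0,1]]' | egrep 'eef|cont'; done; python3 pin.py
```

```text
eef_pos: [490.0, -115.2, 102.5]
contact_force: [-0.9, -0.2, -1.0]
eef_pos: [492.1, -113.7, 102.5]
contact_force: [-1.2, -0.3, -0.0]
eef_pos: [494.4, -112.3, 102.6]
contact_force: [-1.6, -1.0, 0.0]
eef_pos: [496.3, -111.0, 102.5]
contact_force: [-2.4, -0.3, 0.6]
eef_pos: [498.7, -109.8, 102.5]
contact_force: [-1.7, -0.2, 0.0]
pin 562 [ 513.  -103.2  104.8] ahead 15.7 -0.9 R 82.2 phi 110.3 yaw 21.3
red top z [76.2 77.1 80.1]
washer z [70.2 71.1 72. ]
F [-1.2 -0.4  0.4]
```

```bash
for i in 1 2 3 4; do python3 -m inch '[[0,0,0.006,0.06,-0.01,0,1],[0,0,0,0,0,0,1]]' | egrep 'eef|cont'; done; python3 pin.py
```

```text
eef_pos: [498.7, -109.2, 102.3]
contact_force: [-6.0, -2.2, 2.6]
eef_pos: [498.7, -108.6, 101.9]
contact_force: [-11.1, -5.3, 4.0]
eef_pos: [498.6, -108.0, 101.6]
contact_force: [-13.6, -8.4, 5.1]
eef_pos: [498.5, -107.4, 101.2]
contact_force: [-18.5, -10.1, 7.6]
pin 569 [ 513.3 -102.9  104.8] ahead 15.3 0.1 R 82.3 phi 110.0 yaw 17.0
red top z [76.1 77.2 80.1]
washer z [70.1 70.9 71.8]
F [-19.3 -10.2   6.5]
```

```bash
python3 - <<'E'
import numpy as np
from scipy.optimize import least_squares as L
p=np.array([[458.7,-199.4],[471.2,-135],[487.7,-117.1],[502,-108],[513.3,-102.9]])
s=L(lambda h:np.hypot(*(p-h).T)-85,[541,-180]); a=np.degrees(np.arctan2(*(p-s.x).T[::-1]))%360; print(s.x,s.fun.round(2),a,a[0]-a[-1])
b=np.radians(a[-1]-118.07); print("if closed: yaw",np.degrees(b),"socket",s.x+75*np.array([-np.sin(b),np.cos(b)]))
E
python3 -m inch '[[0,0,0,-0.12,0,0,1],[0,0,0,-0.12,0,0,1],[0,0,0,-0.6,0,0,1],[0,0,0,-0.4,0,-1,1],[0,0,0,0,0,-1,1],[0,0,0,0,0,-1,1],[0,0,0,0,0,0,1],[0,0,0,0,0,0,1]]'
python3 - <<'E'
from look import *
f=grab_frame("wrist"); P=cloud(f); V=f["pixels"].max(2); px=f["pixels"].astype(int)
m=(abs(P[...,2]-104.7)<2)&(V<90)&(np.hypot(P[...,0]-513,P[...,1]+103)<15); print("pin",m.sum(),(P[m].min(0)+P[m].max(0))/2)
d=np.hypot(P[...,0]-558,P[...,1]+112.5); w=P[(d>10)&(d<24)&(px.min(2)>90)&(P[...,2]>62)&(P[...,2]<90)]; print("washer z",np.percentile(w[:,2],[10,50,90]).round(1))
R=P[(px[...,0]>100)&(px[...,1]<60)&(abs(P[...,2]-77)<3)]
import collections
t=P[(d<9)&(P[...,2]>90)]; print("tip",(t.min(0)+t.max(0))/2)
b=np.radians(-9.); x=np.array([np.cos(b),np.sin(b)]); y=np.array([-np.sin(b),np.cos(b)])
q=R[:,:2]-[557.9,-112.6]; X,Y=q@x,q@y; s=(X>-8)&(X<8); print("slot edges rel spindle, base y:", np.sort(Y[s&(Y<0)])[-5:] , np.sort(Y[s&(Y>0)])[:5], "x extent of tines +y",X[(Y>8)].max(),"-y",X[(Y<-8)&(Y>-30)].max(), "slot bottom",X[abs(Y)<6].max())
E
```

```text
[ 541.85604967 -182.81352605] [-0.21  0.31  0.15 -0.23 -0.14] [191.28029117 145.9134669  129.49273089 118.04594879 109.66368235] 81.61660882055186
if closed: yaw -8.406317654651716 socket [ 552.82045782 -108.61930961]
clock: 27.67
eef_pos: [476.0, -116.2, 179.2]
tcp_rot: [3.139, -0.004, 0.295]
contact_force: [-0.3, 0.4, -0.1]
opening: 0.0
grasp_force: 0.0
pin 198 [ 513.22118939 -102.62190749  104.67081967]
washer z [70.1 71.  72. ]
tip [ 557.68022932 -112.46506629   93.65065652]
slot edges rel spindle, base y: [-11.36844544 -11.30558992 -11.28812078 -11.18614731 -11.0899742 ] [17.60412841 17.72474431 17.78868979 17.81633682 17.83808904] x extent of tines +y 22.083710912213824 -y 22.134289509822107 slot bottom -24.390853031129474
```

The retainer is against its stop: the slot is centred on the socket with the spindle clear of it. The washer is 4 mm lower at 71 mm, and the arm is clear.

```bash
python3 -c "
from rig import r
print(r.sign_off())"
```

```text
the job is handed in; nothing more can be done
None
```

The job is handed in. The spacer and then the washer are fully down on the spindle and the retainer is closed to its stop over them. The highest force I read was about 23 N, with about 28 s on the clock. The hand-in gave no verdict.

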